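Lock the camera post into the desk rail

ROBOT

A 6-joint arm with a two-finger parallel gripper is mounted at the origin on a cart in front of the work surface, level with it; the furniture and walls round the work are solid. World frame = base frame: x ahead of the robot, y to its left, z up, the work surface at z = 0. Lengths are in m, angles in rad, forces in N, time in s.
With the tool pointing down it reaches from about 0.35 to 0.875 m from the base axis. Payload 4.2 kg.
Tool frame: the origin (TCP) lies between the finger pads; the fingertips stand 11 mm ahead of it and the grasp point (between the pads) lies 8 mm behind it (env.finger_overhang is the distance from the TCP to the fingertips, in m); z points along the fingers, y is the line along which they close (so a half turn about z gives the same grasp; the last joint's range is limited). The gripper opens to 85 mm and grips with 20 to 120 N. Pads are 22 mm wide; open, the fingers measure 114 mm over their backs; the gripper's body (76 mm by 85 mm) begins 54 mm behind the grasp point. The pads swing forward as they close: fully open they stand 13 mm farther back than shut.
Start: joints at [1.452, 0.385, 0.008, 0, -1.194, -0.259], TCP at [0.231, 0.581, 0.242] pointing down, gripper open.
Joint ranges: [-3.14, 3.14], [-1.21, 2.06], [-1.07, 1.41], [-3.16, 2.05], [-2.99, -0.16], [-3.1, 3.1]. Speed limits (rad/s): [2.79, 2.79, 3.14, 3.14, 3.14, 3.14].

INTERFACE

Orientations are given as a 3x3 rotation matrix whose columns are the frame's x, y, z axes.
In Python, from cell import env gives the robot as it stands. The module is installed in compiled form; this text tells all that it offers.
- The arm moves only by the tool send_rows, never from a script. Its argument "steps" is a list of rows, each a list of 7 numbers: the shift along the tool's x, y, z in mm, then the turn, a rotation vector about the tool's x, y, z in rad, then the gripper command: -1 is fully open, 1 is shut, values between are in proportion. A call has 1 to 20 rows; each row shifts and turns the commanded pose from where the row before left it, along the tool's axes as they then stand; what a row does not reach is not made up. A row lasts 1/8 s, in which the tool goes at most 62.5 mm and 10.7 degrees, less where a joint would pass 70% of its speed; a pose out of reach is approached as far as the arm can. A call with a gripper value outside its range is refused whole. The fingers move at their own pace and stop on an object; the grip force is fixed at half the most. Time passes only in rows, so rows that do not move let the fingers close. It gives the time, the measured TCP pose, the force, the opening and the grip force at its end, in the units of the state.
- env.state(): the state, without advancing time (a new reading comes with each control period).
- env.read_camera(name): name is "scene" or "top" or "wrist"; returns a dict with "pixels" (480x640x3 uint8, red, green, blue), "range_z" (480x640 float32, m along the optical axis (not along the pixel's ray), 0 where there is no reading), "fx", "fy", "cx", "cy" (pixels), "R" (3x3) and "t" (3): a world point X has camera coordinates R X + t; the wrist camera has in their place "mount" (4x4, takes a point from camera to tool coordinates, whose origin is the TCP and whose axes are the flange's). Camera axes: x right, y down, z forward; pixel columns grow to the right and rows downward; lengths in m; the calibration is good to about 2 mm. A picture is of the moment at which its call begins: read the wrist's pose just before it.
- env.finish_job(): hands the job in; it is judged then, once.
Trained networks look in a picture, given as the dict that the camera call returned (one of the last four; its "shot" number tells which), for a name from the list of things; names that differ only in an ending like _2 or _b are one class to them, and where a whole thing is asked for, a point or a joint stands for the part that bears it (a point fixed in the world has none). Each returns a list of dicts, best first, with "p" (0 to 1); they miss things now and then, are a little off and sometimes report something else, mostly with a low value. They report only what shows in the picture. A call takes as long as a camera call.
- env.recognise(query, picture): "xy" ([column, row] in pixels, amid what is visible of it).
The state is a dict: "time": time; "joint_positions": joint angles; "joint_vel": joint speeds; "tau": joint torques, N m; "ee_pos": TCP position; "tool_rot": TCP orientation; "force": force on the tool from outside, world axes, zero at the start; "moment": the same for the moment, N m; "grip_width": finger opening in m; "gripper_force": force on a finger pad.
Only numpy, scipy, OpenCV 4.12 (cv2) and the standard library are available. Lean on these libraries where they do the work, as an engineer would, in place of code of your own. Each camera call takes 0.05 s, during which the arm holds its last target. There are 200 camera calls.

TASK

Fit the camera post to the slotted rail on the desk. Take it from its parking block and lower its foot into the middle of the slot, well clear of the stop screw, until its collar sits on the rail; slide it along the slot, gently and without turning it, until the collar just touches the tip of the stop screw at the rail's left end. Keep it there while you push it down against its spring and turn it a quarter turn clockwise (seen from above) to lock it, then let go, leaving it standing locked and touching the screw; do not force anything, and leave the mouse and the phone where they are.

Things in the scene. Friction and masses are not known exactly. Their poses are not given: they have to be found in the camera images.
- post: Camera post, 0.18 kg, 108 mm tall, upright. Origin on its axis at the lowest edge of its foot; z up the axis, x along the foot's long side. Dark square column 24 x 24 mm, sides along x and y, from z = 28 to 98 mm, for gripping; camera thread on top (8 mm). Foot and column look the same after half a turn.
- post_foot (a point): Middle of the flat top of the post's steel hammer-head foot (post z = 9 mm); axes as post. The foot is 27 mm long (x), 12.6 mm wide (y), 9 mm high, keel-shaped below so that it centres itself in a slot; round shank 10 mm above it. Two of its corners, diagonally across, are cut back: in the rail it turns only clockwise seen from above, up to a stop at 90 to 95 degrees; the other way it jams.
- collar: Round aluminium collar, 30 mm diameter, 10 mm high, sliding on the post's shank; origin in its underside. A spring pushes it down: unloaded it is 13 mm above the post's origin (4 mm above the foot's top). It can be pushed up 4.5 mm to a hard end: 4.5 N starts it, then 1 N per mm (6.5 N at 2 mm, 7.5 N at 3 mm, 9 N at the end).
- post_grip (a point): Good point to grip the post, from above: on the axis in the column, 75 mm above the post's origin; axes as post. Either pair of the column's flat sides may be gripped.
- rail: Aluminium rail screwed to the desk, 260 mm long, 40 wide, 24 high. Origin under its centre, z up, y along it towards the end with the stop (about the robot's left), x across. In its top a slot 14 mm wide along x = 0, end to end; the lips beside it are 6 mm thick (z 18 to 24), the channel under them is 27.6 mm wide, its floor at z = 4.
- slot (a point): Middle of the slot's mouth (rail x = y = 0, z = 24 mm), axes as rail. With the collar resting here unloaded, the post's origin is 13 mm lower and the foot, still between the lips, cannot turn. Pushed down 2 to 4.5 mm more (3 is good) it is under the lips and turns. Turned and let go, the spring draws it up against the lips (origin 15 mm below the mouth) and clamps the post.
- stop: Black stop fixed over the rail's end, 44 x 28 mm, 16 mm above the rail. Origin on the rail's top, in the face towards the rail's middle; y along the rail away from the middle. Through it, 6 mm above the rail over the slot, runs a steel screw of 8 mm diameter; its flat tip stands 4 to 44 mm out of this face, set anew each time, not measured: feel for it with the collar. It does not yield.
- block: Grey parking block, fixed, 62 x 92 x 22 mm, origin under its centre. Two pockets 17 x 31 mm, 16 mm deep, long side along y, at y = -22 and +24 mm: the post's foot hangs in the first, its collar resting on the block's top; a flat black cover, fixed, 4 mm high, fills the other.
- mouse: Black computer mouse, 104 x 60 x 36 mm, at the front right; origin under its centre. Not to be moved.
- phone: Phone lying flat, 149 x 73 x 8 mm, at the front left; origin under its centre. Not to be moved.

How it is judged:
On the way, in this order (a step that is already met when the one before it is completed fails the run):
1. the post's foot is down in the rail's slot, unturned, its axis at least 15 mm short of touching the stop screw (z of post in the frame of rail below 0.0125 m and x of post in the frame of rail between -0.004 and 0.004 m and y of post in the frame of rail between -0.12 and 0.12 m and angle between post's own z axis and vertical below 0.08 rad and angle between the x axis of post and the y axis of rail, either way round below 0.2 rad and horizontal distance between post and screw_tip above 0.032 m), for 0.2 s.
2. still unturned in the slot, the collar has been slid up to the stop screw's tip (gap under 2 mm) (z of post in the frame of rail below 0.0125 m and x of post in the frame of rail between -0.004 and 0.004 m and y of post in the frame of rail between -0.12 and 0.12 m and angle between post's own z axis and vertical below 0.08 rad and angle between the x axis of post and the y axis of rail, either way round below 0.2 rad and horizontal distance between post and screw_tip below 0.019 m), for 0.1 s.
At the end, for the whole second after the job is handed in: The post stands upright (within 3.4 degrees) and still in the rail, its foot turned a quarter turn (at least 77 degrees from the slot's line) and clamped under the lips by its spring (origin 7.5 to 10.8 mm above the rail's underside), its collar no more than 2 mm from the stop screw's tip (z of post in the frame of rail between 0.0075 and 0.0108 m and x of post in the frame of rail between -0.004 and 0.004 m and angle between the x axis of post and the y axis of rail, either way round above 1.35 rad and horizontal distance between post and screw_tip below 0.019 m and angle between post's own z axis and vertical below 0.06 rad and linear speed of post below 0.01 m/s and angular speed of post below 0.1 rad/s); the robot touches nothing.
It fails at once if the post is pushed against the stop with more than 10 N (contact force between post and stop above 10 N).
It fails at once if the post is forced against the rail with more than 25 N (contact force between post and rail above 25 N).
It fails at once if the mouse or the phone is moved by more than 15 mm (distance of any of mouse, phone from where it was at the start of the episode above 0.015 m).
It also fails if it takes over 61 s, if anything falls off the work surface, if the arm or the gripper's body presses on something with over 40 N, if the wrist force passes 120 N, or if a joint passes its speed limit or range.

## Working session

There is one attempt and no reset: what is moved stays moved. The work goes in short steps, Python scripts to look and compute and a tool call to move; the robot and the scene stay as the last step left them, time stands still between calls to the robot, and variables do not carry over. Pictures are saved under pics/ and viewed, at most 10 in all, crops included, and the job is handed in when it is done.

Besides the shell and the picture viewer there is one more tool, called as a command line: name --pt "numbers of a row" for each row, then --argument value for the rest. send_rows: Moves the arm, as the interface text tells. Its arguments: {"type":"object","properties":{"steps":{"type":"array","items":{"type":"array","items":{"type":"number"}}}},"required":["steps"]}

```bash
mkdir -p pics
cat > h.py <<'E'
import numpy as np, cv2
from cell import env
np.set_printoptions(precision=4, suppress=True)
def save(d,n,crop=None):
    im=d["pixels"][:,:,::-1]
    if crop: 
        a,b,c,e=crop; im=cv2.resize(im[b:e,a:c],None,fx=2,fy=2)
    cv2.imwrite("pics/"+n,im)
def ext(d,s=None):
    if "R" in d and d.get("mount") is None: return np.array(d["R"]),np.array(d["t"])
    M=np.array(d["mount"]); T=np.eye(4); T[:3,:3]=s["tool_rot"]; T[:3,3]=s["ee_pos"]
    W=np.linalg.inv(T@M); return W[:3,:3],W[:3,3]
def cloud(d,s=None):
    R,t=ext(d,s); z=d["range_z"]; v,u=np.mgrid[0:480,0:640]
    C=np.stack([(u-d["cx"])/d["fx"]*z,(v-d["cy"])/d["fy"]*z,z],-1)
    P=(C-t)@R; P[z==0]=np.nan; return P
def proj(d,X,s=None):
    R,t=ext(d,s); c=R@np.array(X)+t; return c[0]/c[2]*d["fx"]+d["cx"],c[1]/c[2]*d["fy"]+d["cy"]
E
python3 - <<'E'
from h import *
s=env.state(); print(s["time"],s["ee_pos"],s["tool_rot"],s["force"],s["grip_width"])
for n in ["top","scene"]:
    d=env.read_camera(n); save(d,n+"0.png"); P=cloud(d)
    for q in ["post","collar","rail","stop","block","mouse","phone"]:
        r=env.recognise(q,d)
        for a in r[:2]:
            u,v=map(int,np.round(a["xy"])); print(n,q,a["p"],u,v,P[v,u])
E
```

```text
0.0 [0.2303 0.5804 0.2412] [[ 0.9294 -0.3691 -0.0007]
 [-0.3691 -0.9294 -0.0021]
 [ 0.0001  0.0022 -1.    ]] [ 0.2947 -0.3583  0.2327] 0.08552988149223327
top post 0.76 329 290 [0.4702 0.1827 0.1127]
top rail 0.64 334 210 [0.636  0.1674 0.0071]
top stop 0.64 281 208 [0.637  0.2712 0.0382]
top block 0.67 320 290 [0.4762 0.1998 0.0178]
top mouse 0.72 332 293 [0.4647 0.1775 0.1134]
top mouse 0.59 432 285 [ 0.4789 -0.0155  0.0309]
top phone 0.86 211 279 [0.5047 0.4148 0.0067]
top phone 0.18 334 290 [0.4695 0.1739 0.1204]
scene post 0.6 291 296 [0.4589 0.163  0.091 ]
scene collar 0.46 295 312 [0.4668 0.1645 0.0418]
scene rail 0.7 365 281 [0.6295 0.1348 0.0247]
scene stop 0.67 319 247 [0.6301 0.2639 0.0372]
scene block 0.69 283 314 [0.4584 0.1893 0.0234]
scene mouse 0.91 381 376 [ 0.4744 -0.0277  0.0342]
scene phone 0.78 228 257 [0.4915 0.4062 0.0098]
```

View pics/top0.png

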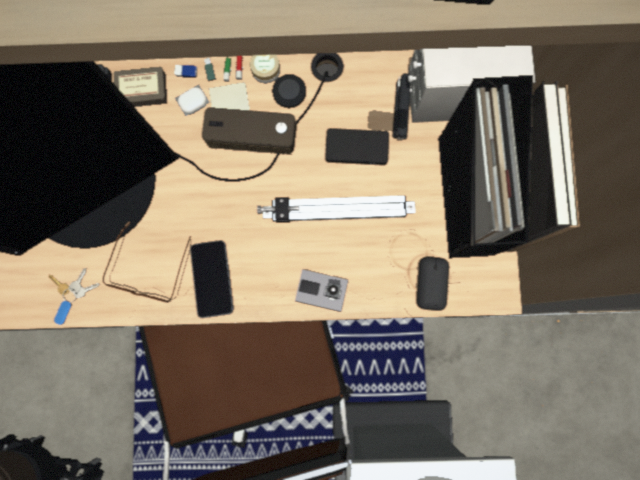

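View pics/scene0.png

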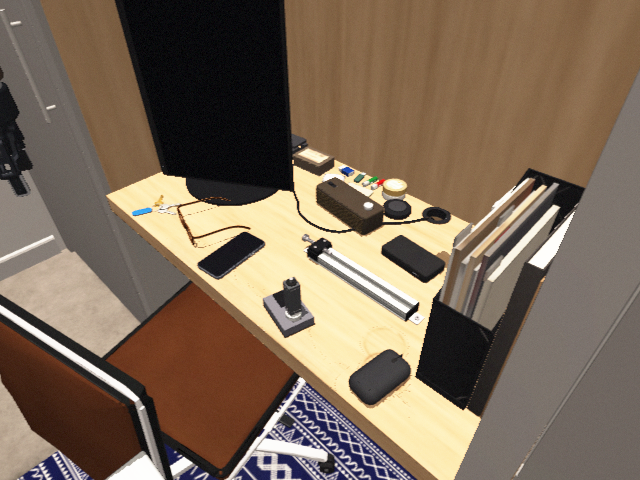

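Run:
```python
from h import *
d=env.read_camera("top"); P=cloud(d)
def box(lo,hi,m=None):
    m=((P>lo)&(P<hi)).all(-1); p=P[m]; 
    r=cv2.minAreaRect((p[:,:2]*1000).astype(np.float32)); return len(p),p.mean(0),r
print("rail",box([.55,-.1,.018],[.75,.23,.03]))
print("stop",box([.55,.2,.034],[.75,.35,.06]))
print("column",box([.4,.1,.085],[.55,.25,.15]))
print("block",box([.38,.1,.016],[.56,.27,.032]))
```

```text
rail (2186, array([0.667, 0.112, 0.024]), ((651.4539184570312, 85.25035095214844), (287.2421569824219, 197.34083557128906), 89.04063415527344))
stop (407, array([0.6365, 0.2754, 0.038 ]), ((635.6173706054688, 280.0138244628906), (45.098873138427734, 80.58805084228516), 5.8840742111206055))
column (189, array([0.4705, 0.1769, 0.1084]), ((471.0023193359375, 176.7096710205078), (24.298099517822266, 23.95379638671875), 74.63225555419922))
block (1286, array([0.4763, 0.2025, 0.0234]), ((476.2252197265625, 198.72857666015625), (91.97283172607422, 62.07736587524414), 75.24121856689453))
```

The top view shows the rail from (270,210) to (410,207), with the stop at (281,208). The block is at (321,290), with the post on its right half at (333,288). The column fit (471, 177 mm) agrees with the block fit, which gives a yaw of about -15°. I'll move above the post.

send_rows --pt "46.5 36 0 0 0 0 -1" --pt "46.5 36 0 0 0 0 -1" --pt "46.5 36 0 0 0 0 -1" --pt "46.5 36 0 0 0 0 -1" --pt "46.5 36 0 0 0 0 -1" --pt "46.5 36 0 0 0 0 -1" --pt "46.5 36 0 0 0 0 -1" --pt "46.5 36 0 0 0 0 -1" --pt "0 0 0 0 0 -0.12 -1" --pt "0 0 0 0 0 0 -1" --pt "0 0 0 0 0 0 -1"

```text
time: 2.22
ee_pos: [0.4699, 0.1764, 0.2424]
tool_rot: [[0.967, -0.256, 0.0], [-0.256, -0.967, 0.0], [0.0, -0.0, -1.0]]
force: [-0.8, -0.3, 0.4]
grip_width: 0.0853
gripper_force: 0.0
```

Run:
```python
from h import *
s=env.state(); print(s["time"],s["ee_pos"],s["tool_rot"],s["joint_positions"],s["force"])
d=env.read_camera("wrist"); print(d["mount"]); save(d,"w1.png"); P=cloud(d,s)
m=((P>[.4,.1,.1])&(P<[.55,.25,.15])).all(-1); print(m.sum())
for nm,lo,hi in [("col",[.4,.1,.09],[.55,.25,.15]),("block",[.38,.1,.016],[.56,.27,.028]),("rail",[.6,-.1,.018],[.7,.23,.03]),("stop",[.58,.2,.036],[.7,.33,.05])]:
    p=P[((P>lo)&(P<hi)).all(-1)]
    if len(p)>20: print(nm,len(p),p.mean(0),p.min(0),p.max(0),cv2.minAreaRect((p[:,:2]*1000).astype(np.float32)))
```

```text
2.225 [0.4699 0.1764 0.2424] [[ 0.9667 -0.2558  0.0001]
 [-0.2558 -0.9667  0.0002]
 [ 0.0001 -0.0002 -1.    ]] [ 0.6832  0.1745 -0.287  -0.0001 -1.1091  0.629 ] [-0.7578 -0.3181  0.3969]
[[ 0.0012 -0.9601 -0.2795  0.071 ]
 [ 1.      0.0009  0.0013  0.0008]
 [-0.001  -0.2795  0.9601 -0.1308]
 [ 0.      0.      0.      1.    ]]
1281
col 1375 [0.4734 0.1726 0.1066] [0.4578 0.159  0.0907] [0.4857 0.1871 0.1174] ((471.4784240722656, 173.131103515625), (23.864604949951172, 24.651582717895508), 75.34707641601562)
block 5775 [0.4824 0.2002 0.0219] [0.4352 0.1431 0.018 ] [0.5182 0.2464 0.0279] ((476.62744140625, 194.9002685546875), (92.18302154541016, 62.33807373046875), 75.43148803710938)
rail 2135 [0.6234 0.1876 0.0229] [0.6175 0.1235 0.018 ] [0.6453 0.23   0.0255] ((631.5293579101562, 176.74810791015625), (27.766633987426758, 106.44281005859375), 0.13639983534812927)
stop 1848 [0.6346 0.2705 0.0372] [0.6157 0.2533 0.036 ] [0.655  0.3162 0.0404] ((635.80224609375, 284.6037902832031), (63.08039093017578, 38.72379684448242), 87.63691711425781)
```

View pics/w1.png

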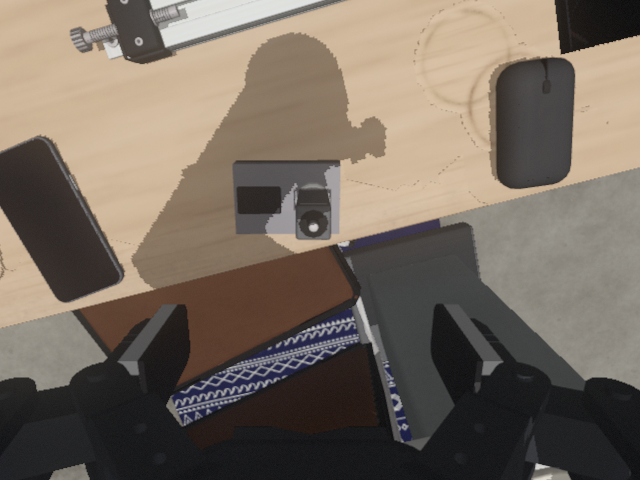

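The wrist view shows the post top at (314,225) with its flats aligned to the image, the stop at (135,30), the mouse at (535,120) and the phone at (60,220). The two cameras differ by 3.6 mm in y. I'll descend and check the post against the fingers themselves.

send_rows --pt "0 1 30 0 0 0 -1" --pt "0 0 30 0 0 0 -1" --pt "0 0 30 0 0 0 -1" --pt "0 0 0 0 0 0 -1" --pt "0 0 0 0 0 0 -1"

```text
time: 2.9
ee_pos: [0.4704, 0.176, 0.1535]
tool_rot: [[0.967, -0.254, 0.002], [-0.254, -0.967, 0.001], [0.002, -0.001, -1.0]]
force: [0.0, 0.3, 0.3]
grip_width: 0.0853
gripper_force: 0.0
```

Run:
```python
from h import *
s=env.state(); print(s["time"],s["ee_pos"],s["force"])
d=env.read_camera("wrist"); print(d["fx"],d["cx"],d["cy"]); save(d,"w2.png"); P=cloud(d,s)
R=np.array(s["tool_rot"]); T=(P-s["ee_pos"])@R
for nm,lo,hi in [("col",[-.03,-.03,.03],[.03,.03,.07]),("coltop z>.098",[-.03,-.03,.03],[.03,.03,.054]),("fingL",[-.03,-.07,-.03],[.03,-.03,.02]),("fingR",[-.03,.03,-.03],[.03,.07,.02]),("block",[-.1,-.1,.12],[.1,.1,.136])]:
    m=((T>lo)&(T<hi)).all(-1)
    p=T[m]; v,u=np.where(m)
    if len(p)>20: print(nm,len(p),p.mean(0),p.min(0),p.max(0),"cols",u.min(),u.max(),"rows",v.min(),v.max(),cv2.minAreaRect((p[:,:2]*1000).astype(np.float32)))
```

```text
2.9 [0.4704 0.176  0.1535] [0.0072 0.3101 0.2765]
410.8456129435402 309.9402594085594 235.80469730860779
col 3041 [0.0051 0.0025 0.0483] [-0.0103 -0.0094  0.0359] [0.014  0.0146 0.07  ] cols 288 339 rows 234 294 ((1.8487043380737305, 2.620856285095215), (24.029560089111328, 24.287988662719727), 89.9837417602539)
coltop z>.098 2600 [0.0037 0.0025 0.046 ] [-0.0103 -0.0094  0.0359] [0.014  0.0146 0.054 ] cols 288 339 rows 243 294 ((1.8487043380737305, 2.620856285095215), (24.029560089111328, 24.287988662719727), 89.9837417602539)
fingL 3320 [ 0.0038 -0.0442 -0.018 ] [-0.0121 -0.0559 -0.03  ] [ 0.0121 -0.0411 -0.0006] cols 109 189 rows 304 404 ((1.828336238861084, -43.11176300048828), (15.444968223571777, 23.161930084228516), 53.56795120239258)
fingR 3328 [ 0.0039  0.0459 -0.0181] [-0.0116  0.0428 -0.03  ] [ 0.012   0.0579 -0.0007] cols 430 511 rows 304 404 ((1.9976279735565186, 45.146156311035156), (22.92703628540039, 14.976764678955078), 38.26274490356445)
block 9939 [ 0.0059 -0.0259  0.1314] [-0.0307 -0.0661  0.121 ] [0.0321 0.0263 0.136 ] cols 206 349 rows 179 270 ((0.7177543640136719, -19.825847625732422), (92.3908462524414, 62.7786979675293), 89.90780639648438)
```

View pics/w2.png

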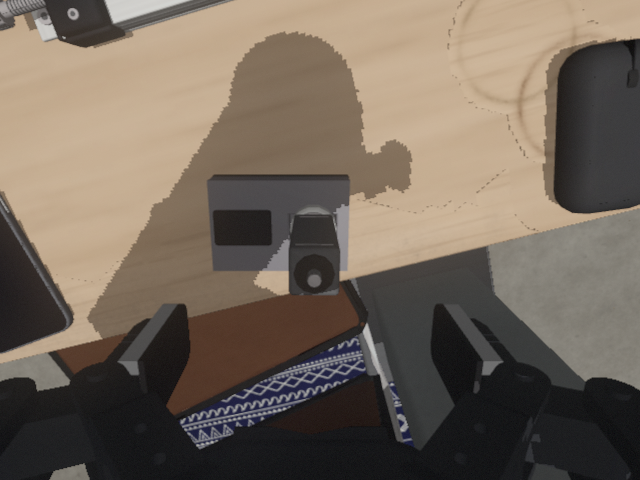

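The post top is at (314,280) and the fingers stand at columns 189 and 430. Relative to the fingers it is off by about +1.8 mm in x and +1.7 mm in y. I'll correct that, descend to the grip height and close.

send_rows --pt "1.5 1.3 0 0 0 0 -1" --pt "0 0 26 0 0 0 -1" --pt "0 0 26 0 0 0 -1" --pt "0 0 25.5 0 0 0 -1" --pt "0 0 0 0 0 0 -1" --pt "0 0 0 0 0 0 0.0" --pt "0 0 0 0 0 0 0.3" --pt "0 0 0 0 0 0 1" --pt "0 0 0 0 0 0 1" --pt "0 0 0 0 0 0 1" --pt "0 0 0 0 0 0 1" --pt "0 0 0 0 0 0 1"

```text
time: 4.45
ee_pos: [0.4713, 0.1737, 0.0751]
tool_rot: [[0.967, -0.255, 0.001], [-0.255, -0.967, 0.001], [0.001, -0.001, -1.0]]
force: [0.1, -0.6, 2.7]
grip_width: 0.0231
gripper_force: 61.4
```

send_rows --pt "0 0 -3 0 0 0 1" --pt "0 0 -5 0 0 0 1" --pt "0 0 -12 0 0 0 1" --pt "0 0 -30 0 0 0 1" --pt "0 0 -30 0 0 0 1" --pt "0 0 0 0 0 0 1" --pt "0 0 0 0 0 0 1"

```text
time: 5.32
ee_pos: [0.4701, 0.173, 0.1541]
tool_rot: [[0.967, -0.256, -0.002], [-0.256, -0.967, -0.0], [-0.001, 0.001, -1.0]]
force: [-0.8, -0.3, -3.2]
grip_width: 0.0232
gripper_force: 61.0
```

Run:
```python
from h import *
s=env.state(); print(s["time"],s["ee_pos"],s["force"],s["moment"],s["grip_width"])
for n in ["top","wrist"]:
    d=env.read_camera(n); P=cloud(d,s); save(d,n+"3.png")
    m=((P>[.6,-.2,.019])&(P<[.68,.32,.029])).all(-1)
    # lips: centreline per y-bin via both edges
    p=P[m]; ys=np.arange(-.02,.26,.02); c=[]
    for y in ys:
        q=p[abs(p[:,1]-y)<.01]
        if len(q)>15: c.append((y,q[:,0].min(),q[:,0].max(),len(q)))
    c=np.array(c); print(n,len(p),"y range",p[:,1].min(),p[:,1].max()); print(c)
    if len(c)>2: print("fit lo",np.polyfit(c[:,0],c[:,1],1),"hi",np.polyfit(c[:,0],c[:,2],1))
    m=((P>[.6,.2,.034])&(P<[.68,.33,.046])).all(-1); p=P[m]; print("stop",p.min(0),p.max(0),np.median(p,0))
```

```text
5.325 [0.4701 0.173  0.1541] [-0.835  -0.2748 -3.1713] [-0.0244  0.0609 -0.0324] 0.02323610143454984
top 1688 y range -0.05455071924535603 0.3016975844529092
[[  0.02     0.6181   0.6586  33.    ]
 [  0.04     0.6175   0.6579 136.    ]
 [  0.06     0.6176   0.6584 135.    ]
 [  0.08     0.6175   0.6583 135.    ]
 [  0.1      0.6178   0.6574 136.    ]
 [  0.12     0.6172   0.6583 134.    ]
 [  0.14     0.6175   0.6584 134.    ]
 [  0.16     0.6173   0.6572 141.    ]
 [  0.18     0.6172   0.6582 135.    ]
 [  0.2      0.6172   0.6581 129.    ]
 [  0.22     0.6174   0.6568 137.    ]
 [  0.24     0.6169   0.6577 131.    ]
 [  0.26     0.6126   0.6585  61.    ]]
fit lo [-0.0107  0.6186] hi [-0.0021  0.6583]
stop [0.615 0.24  0.034] [0.6592 0.3203 0.0445] [0.6366 0.273  0.0378]
wrist 1783 y range 0.2036677692722096 0.3126425327075154
[[  0.2      0.6176   0.6186  27.    ]
 [  0.22     0.6175   0.6237 319.    ]
 [  0.24     0.6176   0.6288 675.    ]
 [  0.26     0.6129   0.6304 499.    ]]
fit lo [-0.0701  0.6325] hi [0.2023 0.5788]
stop [0.6155 0.2533 0.034 ] [0.6396 0.3028 0.0407] [0.6228 0.2687 0.0375]
```

View pics/wrist3.png

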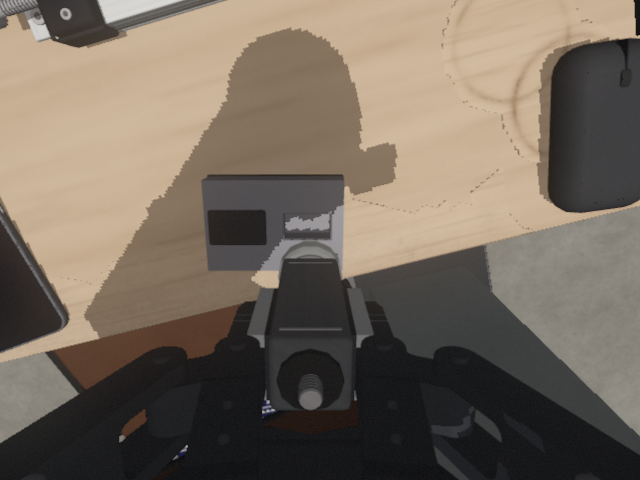

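The post is held straight, with its top at (310,395), its collar visible at (310,250) and the pocket empty at (307,225). The top camera puts the rail's centreline at x = 0.6377 with almost no yaw. The stop face is at y ≈ 0.255 and the rail's middle at y ≈ 0.15. I'll go there, align and hover low.

send_rows --pt "28 -3.5 0 0 0 0 1" --pt "28 -3.5 0 0 0 0 1" --pt "28 -3.5 0 0 0 0 1" --pt "28 -3.4 0 0 0 0 1" --pt "28 -3.4 0 0 0 0 1" --pt "28 -3.4 0 0 0 0 1" --pt "0 0 0 0 0 -0.131 1" --pt "0 0 0 0 0 -0.131 1" --pt "0 0 25 0 0 0 1" --pt "0 0 25 0 0 0 1" --pt "0 0 0 0 0 0 1" --pt "0 0 0 0 0 0 1"

```text
time: 6.92
ee_pos: [0.6391, 0.1506, 0.1049]
tool_rot: [[1.0, 0.005, 0.0], [0.005, -1.0, -0.0], [0.0, 0.0, -1.0]]
force: [-0.3, 0.5, -2.3]
grip_width: 0.0234
gripper_force: 60.8
```

Run:
```python
from h import *
s=env.state(); print(s["time"],s["ee_pos"],s["tool_rot"],s["force"],s["joint_positions"])
d=env.read_camera("wrist"); P=cloud(d,s); save(d,"w4.png")
R=np.array(s["tool_rot"]); T=(P-s["ee_pos"])@R
np.save("T4.npy",T)
z=P[...,2]
m=(abs(T[...,0])<.05)&(abs(T[...,1])<.03)
for lo in np.arange(.0,.13,.005):
    q=T[m&(z>lo)&(z<=lo+.005)]
    if len(q)>10: print("z%.3f"%lo,len(q),"x",q[:,0].min(),q[:,0].max(),"y",q[:,1].min(),q[:,1].max())
# rail lip profile at side strips
for yc in [-.06,-.045,-.03,.03,.045,.06]:
    q=T[(abs(T[...,1]-yc)<.005)&(z>.019)&(z<.03)&(abs(T[...,0])<.04)]
    x=np.sort(q[:,0]); 
    if len(x)>5:
        g=np.argmax(np.diff(x)); print(yc,len(x),x[0],x[-1],"gap",x[g],x[g+1], np.median(q[:,2]))
```

```text
6.925 [0.6391 0.1506 0.1049] [[ 1.      0.0046  0.0002]
 [ 0.0046 -1.     -0.0005]
 [ 0.0002  0.0005 -1.    ]] [-0.2821  0.4889 -2.3133] [ 0.4776  0.5532 -0.0804  0.0007 -0.9372  1.0974]
z0.000 1688 x -0.013935342463078872 0.0497632073552341 y -0.02997681926454948 0.029996789052427954
z0.005 219 x -0.0020453139169764427 0.019303312168941794 y -0.029723906279065633 0.02996301127130806
z0.010 215 x 0.018283471381409653 0.019024914592368387 y -0.0299977369905311 0.029864131943015893
z0.015 236 x -0.00866081574338961 0.01918187353307071 y -0.029870366935613603 0.0298986960826993
z0.020 3726 x -0.02082299244811708 0.019411321869178943 y -0.029994894168397318 0.02999895563285518
z0.050 161 x 0.000916057500541091 0.014886767953144829 y -0.014126568635606324 0.015124071214350953
z0.055 408 x -0.001968694659488527 0.014884154268092597 y -0.014177235058841034 0.015412320059070067
z0.060 161 x -0.0005708596270083216 0.014478894954223541 y -0.014104468632976095 0.014757352618492346
z0.065 181 x 0.01012202552856607 0.013228686954740708 y -0.011150418777997714 0.01223865376681186
z0.070 216 x 0.00
[... 1190 characters left out ...]
20898168462965345 0.019168482544696597 gap -0.007518153706926923 0.006056146225126216 0.08193035024864578
-0.045 892 -0.02085256296306004 0.019268242910592873 gap -0.007449183504650988 0.00598959757455875 0.08181299233183696
-0.03 888 -0.020862033327499075 0.019249801020736625 gap -0.007556256915323273 0.006069669656856038 0.08181373081355464
0.03 871 -0.02082299244811708 0.0191719946755226 gap -0.007742733767836936 0.006043758251240646 0.08181541267969887
0.045 880 -0.020941390878535866 0.01917071308271902 gap -0.0076339297354954235 0.006178168073687374 0.08177470089742178
0.06 874 -0.020739639811453565 0.019105997922637175 gap -0.007635419642934888 0.0063998653897043645 0.08177298568117966
```

View pics/w4.png

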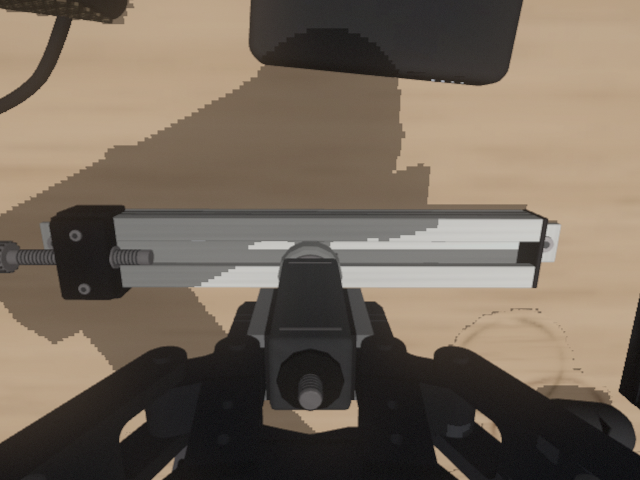

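The rail lies level in the image: slot at row 250, stop face at column 118, screw tip at (153,257) and collar at (311,255). The slot centre is 0.7 mm towards -x of the foot, so I'll shift by that and lower gently.

send_rows --pt "-0.7 0 4 0 0 0 1" --pt "0 0 6 0 0 0 1" --pt "0 0 3 0 0 0 1" --pt "0 0 2 0 0 0 1" --pt "0 0 2 0 0 0 1" --pt "0 0 0 0 0 0 1"

```text
time: 7.72
ee_pos: [0.6379, 0.1505, 0.0877]
tool_rot: [[1.0, 0.004, -0.0], [0.004, -1.0, -0.0], [-0.0, 0.0, -1.0]]
force: [-0.7, 1.0, -2.0]
grip_width: 0.0234
gripper_force: 60.8
```

Run:
```python
from h import *
T=np.load("T4.npy")
m=(T[...,2]<.0785)&(T[...,2]>.066)&(abs(T[...,0])<.012)&(T[...,1]<-.03)
q=T[m]; print(len(q),q[:,1].max(),np.percentile(q[:,1],98),np.median(q[:,0]),q[:,2].min())
```

```text
4374 -0.08304823044670462 -0.08478094522629219 0.0002552433057785589 0.06605186448434375
```

send_rows --pt "0 0 2 0 0 0 1" --pt "0 0 2 0 0 0 1" --pt "0 0 2 0 0 0 1" --pt "0 0 1 0 0 0 1" --pt "0 0 1 0 0 0 1" --pt "0 0 0 0 0 0 1"

```text
time: 8.48
ee_pos: [0.6379, 0.1505, 0.0797]
tool_rot: [[1.0, 0.004, -0.0], [0.004, -1.0, -0.0], [-0.0, 0.0, -1.0]]
force: [-0.2, -0.1, -2.1]
grip_width: 0.0236
gripper_force: 60.8
```

send_rows --pt "0 0 1 0 0 0 1" --pt "0 0 1 0 0 0 1" --pt "0 0 0 0 0 0 1"

```text
time: 8.85
ee_pos: [0.638, 0.1506, 0.0779]
tool_rot: [[1.0, 0.004, 0.0], [0.004, -1.0, 0.0], [0.0, -0.0, -1.0]]
force: [-0.1, -0.4, -1.8]
grip_width: 0.0235
gripper_force: 61.1
```

send_rows --pt "0 0 0.5 0 0 0 1" --pt "0 0 0 0 0 0 1"

```text
time: 9.1
ee_pos: [0.638, 0.1506, 0.0778]
tool_rot: [[1.0, 0.004, 0.0], [0.004, -1.0, -0.0], [0.0, 0.0, -1.0]]
force: [-1.3, -1.0, 0.9]
grip_width: 0.0234
gripper_force: 61.1
```

The collar is seated, with about 2.7 N of contact. I'll slide towards the screw (tool -y); contact should come after roughly 69 mm.

send_rows --pt "0 -2 0 0 0 0 1" --pt "0 -4 0 0 0 0 1" --pt "0 -5 0 0 0 0 1" --pt "0 -5 0 0 0 0 1" --pt "0 -5 0 0 0 0 1" --pt "0 -5 0 0 0 0 1" --pt "0 -5 0 0 0 0 1" --pt "0 -5 0 0 0 0 1" --pt "0 -5 0 0 0 0 1" --pt "0 -5 0 0 0 0 1" --pt "0 -4 0 0 0 0 1" --pt "0 -2 0 0 0 0 1" --pt "0 0 0 0 0 0 1"

```text
time: 10.72
ee_pos: [0.6377, 0.203, 0.0773]
tool_rot: [[1.0, 0.004, 0.0], [0.004, -1.0, 0.001], [0.0, -0.001, -1.0]]
force: [-0.1, -1.4, 3.2]
grip_width: 0.0233
gripper_force: 61.5
```

send_rows --pt "0 -1.5 0 0 0 0 1" --pt "0 -1.5 0 0 0 0 1" --pt "0 -1.5 0 0 0 0 1" --pt "0 -1.5 0 0 0 0 1" --pt "0 -1.5 0 0 0 0 1" --pt "0 -1.5 0 0 0 0 1" --pt "0 -1 0 0 0 0 1" --pt "0 0 0 0 0 0 1"

```text
time: 11.72
ee_pos: [0.6377, 0.2128, 0.0773]
tool_rot: [[1.0, 0.004, 0.0], [0.004, -1.0, 0.0], [0.0, -0.0, -1.0]]
force: [0.1, -2.7, 3.2]
grip_width: 0.0231
gripper_force: 61.5
```

Run:
```python
from h import *
s=env.state(); print(s["time"],s["ee_pos"],s["force"])
d=env.read_camera("wrist"); P=cloud(d,s); T=(P-s["ee_pos"])@np.array(s["tool_rot"]); z=P[...,2]
q=T[(abs(T[...,0])<.006)&(T[...,1]<-.016)&(T[...,1]>-.04)&(z>.027)&(z<.038)]; print("tip",len(q),q[:,1].max() if len(q) else None)
q=T[(T[...,0]>-.003)&(T[...,0]<.02)&(abs(T[...,1])<.0165)&(z>.025)&(z<.036)]; print("collar",len(q),q.min(0),q.max(0))
save(d,"w5.png",(200,170,420,330))
```

```text
11.725 [0.6377 0.2128 0.0773] [ 0.1064 -2.6664  3.2352]
tip 748 -0.0214972355324303
collar 657 [-0.0019 -0.0143  0.0427] [0.0179 0.0155 0.0523]
```

View pics/w5.png

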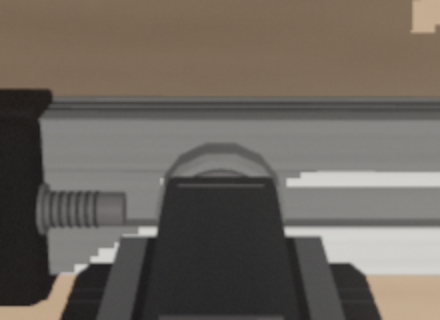

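The screw tip is at crop (126,208) and the collar's left edge at crop (160,190), a gap of about 7 mm. I'll advance gently.

send_rows --pt "0 -1 0 0 0 0 1" --pt "0 -1 0 0 0 0 1" --pt "0 -1 0 0 0 0 1" --pt "0 -1 0 0 0 0 1" --pt "0 -0.6 0 0 0 0 1" --pt "0 0 0 0 0 0 1"

```text
time: 12.52
ee_pos: [0.6377, 0.2173, 0.0773]
tool_rot: [[1.0, 0.004, 0.0], [0.004, -1.0, 0.0], [0.0, -0.0, -1.0]]
force: [-0.2, -1.9, 3.8]
grip_width: 0.0231
gripper_force: 61.5
```

send_rows --pt "0 -0.5 0 0 0 0 1" --pt "0 -0.5 0 0 0 0 1" --pt "0 0 0 0 0 0 1"

```text
time: 12.9
ee_pos: [0.6377, 0.2182, 0.0773]
tool_rot: [[1.0, 0.004, 0.0], [0.004, -1.0, 0.0], [0.0, -0.0, -1.0]]
force: [-0.6, -2.1, 2.8]
grip_width: 0.0231
gripper_force: 61.5
```

send_rows --pt "0 -0.5 0 0 0 0 1" --pt "0 0 0 0 0 0 1"

```text
time: 13.15
ee_pos: [0.6377, 0.2187, 0.0773]
tool_rot: [[1.0, 0.004, 0.0], [0.004, -1.0, 0.0], [0.0, -0.0, -1.0]]
force: [0.1, -2.3, 3.3]
grip_width: 0.0231
gripper_force: 61.5
```

send_rows --pt "0 -0.5 0 0 0 0 1" --pt "0 0 0 0 0 0 1"

```text
time: 13.4
ee_pos: [0.6376, 0.2192, 0.0773]
tool_rot: [[1.0, 0.004, -0.0], [0.004, -1.0, 0.0], [-0.0, -0.0, -1.0]]
force: [0.4, -2.8, 3.0]
grip_width: 0.0234
gripper_force: 61.5
```

send_rows --pt "0 -0.4 0 0 0 0 1" --pt "0 0 0 0 0 0 1"

```text
time: 13.65
ee_pos: [0.6376, 0.2196, 0.0773]
tool_rot: [[1.0, 0.004, -0.0], [0.004, -1.0, -0.0], [-0.0, 0.0, -1.0]]
force: [0.3, -2.6, 2.7]
grip_width: 0.023
gripper_force: 61.5
```

send_rows --pt "0 -0.4 0 0 0 0 1" --pt "0 0 0 0 0 0 1"

```text
time: 13.9
ee_pos: [0.6376, 0.22, 0.0773]
tool_rot: [[1.0, 0.004, 0.0], [0.004, -1.0, 0.0], [0.0, -0.0, -1.0]]
force: [1.3, -2.2, 3.2]
grip_width: 0.0235
gripper_force: 61.5
```

send_rows --pt "0 -0.4 0 0 0 0 1" --pt "0 0 0 0 0 0 1"

```text
time: 14.15
ee_pos: [0.6376, 0.2203, 0.0773]
tool_rot: [[1.0, 0.004, -0.0], [0.004, -1.0, -0.0], [-0.0, 0.0, -1.0]]
force: [0.5, -3.5, 4.1]
grip_width: 0.0237
gripper_force: 61.5
```

send_rows --pt "0 -0.4 0 0 0 0 1" --pt "0 0 0 0 0 0 1"

```text
time: 14.4
ee_pos: [0.6376, 0.2204, 0.0773]
tool_rot: [[1.0, 0.004, -0.0], [0.004, -1.0, -0.001], [-0.0, 0.001, -1.0]]
force: [0.1, -5.1, 3.7]
grip_width: 0.0231
gripper_force: 61.5
```

The collar touches the screw at y ≈ 0.2203. I'll ease back slightly and push down about 3 mm.

send_rows --pt "0 0.3 0 0 0 0 1" --pt "0 0 0.7 0 0 0 1" --pt "0 0 0.7 0 0 0 1" --pt "0 0 0.7 0 0 0 1" --pt "0 0 0 0 0 0 1"

```text
time: 15.02
ee_pos: [0.6376, 0.2204, 0.0754]
tool_rot: [[1.0, 0.004, -0.0], [0.004, -1.0, -0.0], [-0.0, 0.0, -1.0]]
force: [-0.7, -5.2, 4.9]
grip_width: 0.0231
gripper_force: 61.7
```

send_rows --pt "0 0.2 0.4 0 0 0 1" --pt "0 0 0.4 0 0 0 1" --pt "0 0 0 0 0 0 1"

```text
time: 15.4
ee_pos: [0.6377, 0.2204, 0.0748]
tool_rot: [[1.0, 0.004, 0.0], [0.004, -1.0, 0.0], [0.0, -0.0, -1.0]]
force: [0.2, -4.3, 5.0]
grip_width: 0.0234
gripper_force: 61.7
```

send_rows --pt "0 0 0.2 0 0 0 1" --pt "0 0 0 0 0 0.08 1" --pt "0 0 0 0 0 0.08 1" --pt "0 0 0 0 0 0 1"

```text
time: 15.9
ee_pos: [0.6372, 0.2204, 0.0744]
tool_rot: [[0.988, -0.156, -0.001], [-0.156, -0.988, 0.0], [-0.001, 0.0, -1.0]]
force: [-1.3, -4.2, 6.0]
grip_width: 0.0234
gripper_force: 61.9
```

Run:
```python
from h import *
s=env.state(); print(s["force"],s["moment"],s["ee_pos"])
```

```text
[-1.2874 -4.1598  6.045 ] [-1.399   0.4149 -0.0642] [0.6372 0.2204 0.0744]
```

send_rows --pt "0 0 0 0 0 0.1 1" --pt "0 0 0 0 0 0.1 1" --pt "0 0 0 0 0 0.1 1" --pt "0 0 0 0 0 0.1 1" --pt "0 0 0 0 0 0 1"

```text
time: 16.52
ee_pos: [0.6369, 0.2205, 0.0743]
tool_rot: [[0.849, -0.528, -0.001], [-0.528, -0.849, -0.0], [-0.001, 0.001, -1.0]]
force: [-2.1, -3.9, 6.6]
grip_width: 0.0235
gripper_force: 61.9
```

Run:
```python
from h import *
s=env.state(); print(s["force"],s["moment"],s["ee_pos"],s["joint_positions"])
```

```text
[-2.1114 -3.8578  6.6385] [-1.315   0.697  -0.0541] [0.6369 0.2205 0.0743] [ 0.5723  0.612  -0.0576 -0.0009 -0.9023  0.4426]
```

send_rows --pt "0 0 0 0 0 0.1 1" --pt "0 0 0 0 0 0.1 1" --pt "0 0 0 0 0 0.1 1" --pt "0 0 0 0 0 0.1 1" --pt "0 0 0 0 0 0.1 1" --pt "0 0 0 0 0 0 1"

```text
time: 17.27
ee_pos: [0.6372, 0.2206, 0.0745]
tool_rot: [[0.492, -0.871, -0.001], [-0.871, -0.492, 0.0], [-0.001, 0.001, -1.0]]
force: [-1.1, -3.2, 5.8]
grip_width: 0.0237
gripper_force: 61.9
```

Run:
```python
from h import *
s=env.state(); print(s["force"],s["moment"],s["ee_pos"])
```

```text
[-1.0554 -3.2115  5.8163] [-1.2464  0.566  -0.0704] [0.6372 0.2206 0.0745]
```

send_rows --pt "0 0 0 0 0 0.1 1" --pt "0 0 0 0 0 0.1 1" --pt "0 0 0 0 0 0.1 1" --pt "0 0 0 0 0 0.1 1" --pt "0 0 0 0 0 0.06 1" --pt "0 0 0 0 0 0.04 1" --pt "0 0 0 0 0 0 1"

```text
time: 18.15
ee_pos: [0.6375, 0.2207, 0.0746]
tool_rot: [[0.015, -1.0, 0.0], [-1.0, -0.015, 0.0], [-0.0, -0.0, -1.0]]
force: [-0.2, -3.9, 5.6]
grip_width: 0.0231
gripper_force: 61.8
```

Run:
```python
from h import *
s=env.state(); print(s["force"],s["moment"],s["ee_pos"])
```

```text
[-0.1974 -3.8849  5.5834] [-1.2799  0.3579  0.0406] [0.6375 0.2207 0.0746]
```

Turned about 89° with little torque. I'll let the spring draw the foot up against the lips, then open.

send_rows --pt "0.2 0 -0.4 0 0 0 1" --pt "0 0 -0.4 0 0 0 1" --pt "0 0 -0.3 0 0 0 1" --pt "0 0 0 0 0 0 1"

```text
time: 18.65
ee_pos: [0.6376, 0.2206, 0.0753]
tool_rot: [[0.015, -1.0, 0.0], [-1.0, -0.015, 0.001], [-0.001, -0.0, -1.0]]
force: [-2.4, -2.0, 5.0]
grip_width: 0.0235
gripper_force: 61.8
```

send_rows --pt "0 0 -0.4 0 0 0 1" --pt "0 0 -0.4 0 0 0 1" --pt "0 0 0 0 0 0 1"

```text
time: 19.02
ee_pos: [0.6376, 0.2205, 0.0758]
tool_rot: [[0.015, -1.0, 0.0], [-1.0, -0.015, 0.001], [-0.001, -0.0, -1.0]]
force: [-0.8, -0.8, 2.1]
grip_width: 0.0237
gripper_force: 61.5
```

send_rows --pt "0 0 -0.4 0 0 0 1" --pt "0 0 0 0 0 0 1" --pt "0 0 0 0 0 0 0.2" --pt "0 0 0 0 0 0 -0.4" --pt "0 0 0 0 0 0 -1" --pt "0 0 0 0 0 0 -1" --pt "0 0 0 0 0 0 -1" --pt "0 0 0 0 0 0 -1"

```text
time: 20.02
ee_pos: [0.6377, 0.2201, 0.0765]
tool_rot: [[0.015, -1.0, 0.0], [-1.0, -0.015, 0.0], [-0.0, -0.0, -1.0]]
force: [0.7, -0.2, 0.5]
grip_width: 0.0852
gripper_force: 0.0
```

send_rows --pt "0 0 -10 0 0 0 -1" --pt "0 0 -30 0 0 0 -1" --pt "0 0 -40 0 0 0 -1" --pt "0 0 -30 0 0 0 -1" --pt "0 0 0 0 0 0 -1" --pt "0 0 0 0 0 0 -1"

```text
time: 20.78
ee_pos: [0.6371, 0.2199, 0.1862]
tool_rot: [[0.015, -1.0, -0.001], [-1.0, -0.015, 0.0], [-0.0, 0.001, -1.0]]
force: [1.1, -0.6, -0.0]
grip_width: 0.085
gripper_force: 0.0
```

Run:
```python
from h import *
s=env.state(); print(s["time"],s["ee_pos"],s["force"],s["grip_width"])
d=env.read_camera("wrist"); save(d,"w6.png"); P=cloud(d,s); z=P[...,2]
p=P[(z>.09)&(z<.13)&(abs(P[...,0]-.6376)<.04)&(abs(P[...,1]-.22)<.04)]
print(p.mean(0),p[:,2].max(),cv2.minAreaRect((p[p[:,2]<.113][:,:2]*1000).astype(np.float32)))
for lo in (.04,.06,.08,.1):
    q=P[(z>lo)&(z<lo+.01)&(abs(P[...,0]-.6376)<.03)&(abs(P[...,1]-.22)<.02)]
    if len(q): print(lo,len(q),q.min(0),q.max(0))
```

```text
20.775 [0.6371 0.2199 0.1862] [ 1.1416 -0.5951 -0.0357] 0.08498353546579221
[0.6375 0.2164 0.1064] 0.117651668839837 ((637.4550170898438, 218.653564453125), (23.790771484375, 24.15768051147461), 0.3885881006717682)
0.04 110 [0.626  0.2067 0.04  ] [0.6495 0.2089 0.0499]
0.06 134 [0.6257 0.2068 0.06  ] [0.6495 0.209  0.07  ]
0.08 170 [0.6257 0.2067 0.08  ] [0.6495 0.2091 0.09  ]
0.1 1746 [0.6255 0.2065 0.1001] [0.6493 0.2308 0.11  ]
```

View pics/w6.png

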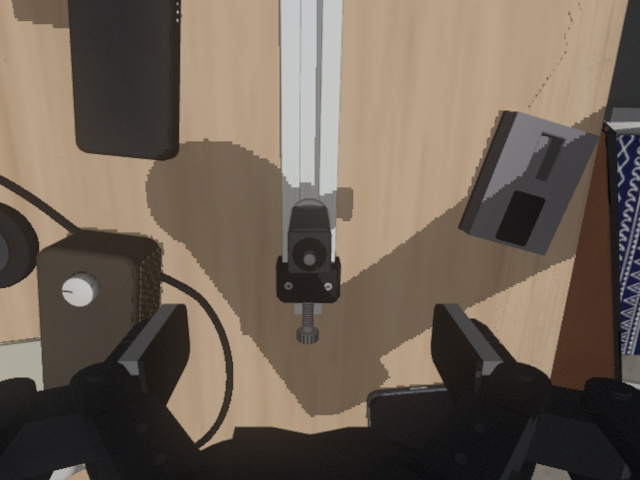

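The picture shows the post upright at (309,245) against the stop at (308,280), with the gripper clear. Its top is at z = 0.1177 m, which puts the origin at 9.7 mm, and its flats are square to the rail. I'll hand in.

```bash
python3 -c "
from cell import env
print(env.finish_job())"
```

```text
the job is handed in; nothing more can be done
None
```

The job is handed in: by my last measurements the post stands upright in the rail, turned about 89° and clamped under the lips. The collar was left where I felt it touch the screw, and the hand-in returned no verdict.

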